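# Lock a guide post into the sloping bed of a sheet tester

## Task

Take the guide post out of its parking block and drop its T-foot lengthwise into the slot of the tester's sloping bed, two to five centimetres clear of the stop block, until its collar sits on the bed; then slide it along the slot until it touches the stop, without shoving the stop out of its place. Twist the post a quarter turn to lock it, tug it firmly straight away from the bed to feel that it holds, then let it down and leave it standing free, collar fully down on the bed and close against the stop. Leave the mouse, the wrench and the jar where they are.

Things in the scene. Friction and masses are not known exactly. Their poses are not given: they have to be found in the camera images.
- post: Guide post, 98 mm long, 180 to 290 g, loose, upright in the parking block at the start. Origin on its axis at the underside of its steel collar, z up the axis. Collar 48 mm across, z 0 to 6 mm; stem 14 mm across above it. Below the collar a neck 14 mm across, then the T-foot: 40 mm long along y, 15 mm wide along x, z -20 to -12 mm; symmetrical, either end may lead.
- post_grip (a point): Middle of the post's black grip paddle, on its axis 56 mm above the post's origin. The paddle is 14 mm thick along the post's x, 40 mm wide along y (parallel to the T-foot), and reaches from z 33 to 78 mm.
- rail: Aluminium T-slot rail on the tester's bed, tilted 24 degrees, facing the robot's side. Origin in its top face at the middle of the slot; z = outward normal, y along the slot (level), x up the slope. Face 80 x 300 mm. Slot mouth 18 mm wide, closed beyond y +-140 mm. With its collar on the face the post's origin is at z = 0 here, its axis along z. A low housing behind it is 118 mm high.
- slot_floor (a point): Floor of the slot at the rail's middle, 24 mm under the face. The lips of the mouth are 8 mm thick, the cavity below 50 mm wide. With the collar down the foot hangs free in it; turned across the slot, the foot meets the underside of the lips after 4 mm of lift. There is no turning stop: the post turns freely either way.
- stop: Steel stop block across the rail, 76 x 24 (along the slot) x 20 mm high. Origin at its middle in the rail's face, axes as the rail's; anywhere within 90 mm of the rail's middle along the slot. Either flat side will do, but only the side with the longer free slot always has room. Held by friction, it slips at about 20 N. The collar touches it with the origins 36 mm apart.
- park: Fixed grey parking block 70 x 90 x 30 mm high, origin at the middle of its underside, pocket 19 x 44 mm (long way along its y) right through; the post hangs in it with the collar on the block's top and the foot along its y, with 2 mm of play each way.
- mouse: Bystander: loose black computer mouse 105 x 60 x 33 mm, origin under its centre.
- wrench: Bystander: loose steel wrench, 160 mm long, lying flat along its x axis.
- jar: Bystander: loose glass jar, 56 mm across, 75 mm high, upright, origin under its centre.

How it is judged:
On the way, in this order (a step that is already met when the one before it is completed fails the run):
1. the post's foot is down in the slot lengthwise, collar on the bed, clear of the stop (z of post in the frame of rail between -0.002 and 0.0025 m and angle between the z axis of post and the z axis of rail, either way round below 0.09 rad and x of post in the frame of rail between -0.0035 and 0.0035 m and y of post in the frame of rail between -0.13 and 0.13 m and angle between the y axis of post and the y axis of rail, either way round below 0.15 rad and distance between post and stop above 0.042 m), for 0.2 s.
2. slid along the slot, still lengthwise, the post presses on the stop (over 1 N) (contact force between post and stop above 1 N and angle between the y axis of post and the y axis of rail, either way round below 0.15 rad and z of post in the frame of rail below 0.005 m and x of post in the frame of rail between -0.0035 and 0.0035 m and y of post in the frame of rail between -0.13 and 0.13 m), for 0.1 s.
3. the post is turned a quarter turn, collar on the bed or within 5 mm of it (angle between the y axis of post and the x axis of rail, either way round below 0.2 rad and z of post in the frame of rail below 0.005 m and x of post in the frame of rail between -0.0035 and 0.0035 m and y of post in the frame of rail between -0.13 and 0.13 m), for 0.2 s.
4. tugged away from the bed, the foot bears on the underside of the lips (lifted over 3 mm, over 4 N) (angle between the y axis of post and the x axis of rail, either way round below 0.2 rad and z of post in the frame of rail between 0.003 and 0.008 m and contact force between post and rail above 4 N and x of post in the frame of rail between -0.0035 and 0.0035 m and y of post in the frame of rail between -0.13 and 0.13 m), for 0.1 s.
At the end, for the whole second after the job is handed in: The post rests in the slot, foot across it (within 0.2 rad), collar down (2.5 mm), square to the bed (0.09 rad), on the slot's centre line (3.5 mm), at most 5 mm from touching the stop, and the stop is within 6 mm of where it began (z of post in the frame of rail between -0.002 and 0.0025 m and angle between the z axis of post and the z axis of rail, either way round below 0.09 rad and x of post in the frame of rail between -0.0035 and 0.0035 m and y of post in the frame of rail between -0.13 and 0.13 m and angle between the y axis of post and the x axis of rail, either way round below 0.2 rad and distance between post and stop below 0.041 m and distance of stop from where it was at the start of the episode below 0.006 m and linear speed of post below 0.02 m/s and angular speed of post below 0.2 rad/s).
It fails at once if the stop is shoved more than 6 mm (distance of stop from where it was at the start of the episode above 0.006 m).
It fails at once if the mouse is moved more than 30 mm (distance of mouse from where it was at the start of the episode above 0.03 m).
It fails at once if the wrench is moved more than 30 mm (distance of wrench from where it was at the start of the episode above 0.03 m).
It fails at once if the jar is moved more than 30 mm (distance of jar from where it was at the start of the episode above 0.03 m).
It also fails if it takes over 51 s, if anything falls off the work surface, if the arm or the gripper's body presses on something with over 40 N, if the wrist force passes 120 N, or if a joint passes its speed limit or range.

## Robot

A 7-joint arm with a two-finger parallel gripper is mounted at the origin on the work surface. World frame = base frame: x ahead of the robot, y to its left, z up, the work surface at z = 0. Lengths are in m, angles in rad, forces in N, time in s.
With the tool pointing down it reaches from about 0.425 to 0.975 m from the base axis. Payload 16.7 kg.
Tool frame: the origin (TCP) lies between the finger pads; the fingertips stand 8 mm ahead of it and the grasp point (between the pads) lies 11 mm behind it; z points along the fingers, y is the line along which they close (so a half turn about z gives the same grasp; the last joint's range is limited). The gripper opens to 85 mm and grips with 20 to 120 N. Pads are 22 mm wide; open, the fingers measure 114 mm over their backs; the gripper's body (76 mm by 85 mm) begins 54 mm behind the grasp point. The pads swing forward as they close: fully open they stand 13 mm farther back than shut.
Start: joints at [1.026, 0.426, 0.074, 1.606, -0.034, 1.111, -0.067], TCP at [0.26, -0.623, 0.239] pointing down, gripper open.
Joint ranges: [-2.85, 2.85], [-0.5, 2.14], [-1.23, 1.37], [0.21, 2.46], [-1.02, 4.16], [0.16, 2.05], [-2.73, 2.73]. Speed limits (rad/s): [1.89, 1.89, 2.39, 2.39, 3.01, 3.01, 3.01].

## Interface

Orientations are given as a unit quaternion [x, y, z, w].
In Python, from workcell import manip, telemetry, get_image, camera_model gives the robot as it stands (manip), with the cameras as plain functions and the readings (telemetry).
- The arm moves only by the shell command python3 nudge.py FILE [OPENING] [FORCE], which reads ROWS from the file FILE. ROWS is a JSON list of rows, 1 to 8 of them, each an object with the fields sx, sy, sz (the shift in normalised numbers (1 is 0.75 m)), rx, ry, rz (a rotation vector in normalised numbers (1 is pi/2 rad)); a field left out counts as zero; each row is the pose to reach, as a shift and turn from the pose commanded when the command began, along the tool's axes at that moment; what a row does not reach only later rows make up. A row lasts 1/10 s, in which the tool goes at most 0.05 m and 0.15 rad, less where a joint would pass 70% of its speed; a pose out of reach is approached as far as the arm can. OPENING is the finger opening in m, set as the command begins (- or left out keeps the last). The fingers move at their own pace and stop on an object; FORCE is the grip in N (left out, the last holds). Time passes only in rows, so rows that do not move let the fingers close. It prints the time, the measured TCP pose, the force, the opening and the grip force at its end. A shift or turn number past 1, either way, is cut back to 1. Input that does not fit is refused with a message, and nothing moves.
- telemetry.state(): the state, without advancing time (a new reading comes with each control period).
- get_image(name): name is "scene" or "top" or "wrist"; returns the picture (400x640x3 uint8, blue, green, red); there is no depth.
- camera_model(name): a dict with "fx", "fy", "cx", "cy" (pixels), "pose" (4x4, takes a point from camera to world coordinates). Camera axes: x right, y up, looking along -z (the intrinsics and any distortion apply to the point x, -y, -z); pixel columns grow to the right and rows downward; lengths in m; the calibration is good to about 2 mm. A picture is of the moment at which its call begins: read the wrist's pose just before it. camera_model takes no time and is no camera call; for the wrist camera it gives the pose at the moment of the call.
- manip.sign_off(): hands the job in; it is judged then, once.
The state is a dict: "clock": time; "qpos": joint angles; "joint_velocities": joint speeds; "effort": joint torques, N m; "tool_pos": TCP position; "tcp_rot": TCP orientation; "ft_force": force on the tool from outside, world axes, zero at the start; "moment": the same for the moment, N m; "finger_gap": finger opening in m; "grasp_force": force on a finger pad.
Only numpy, scipy, OpenCV 4.12 (cv2) and the standard library are available. Lean on these libraries where they do the work, as an engineer would, in place of code of your own. Each camera call takes 0.05 s, during which the arm holds its last target. There are 200 camera calls.

## Working session

There is one attempt and no reset: what is moved stays moved. The work goes in short steps, Python scripts to look and compute and a shell command to move; the robot and the scene stay as the last step left them, time stands still between calls to the robot, and variables do not carry over. Pictures are saved under pics/ and viewed, at most 11 in all, crops included, and the job is handed in when it is done.

```bash
ls; mkdir -p pics
python3 - <<'E'
from workcell import manip, telemetry, get_image, camera_model
import cv2,numpy as np
np.set_printoptions(precision=4,suppress=True)
s=telemetry.state();print(s)
for n in("scene","top","wrist"):
    m=camera_model(n);print(n,m)
    cv2.imwrite(f"pics/{n}0.png",get_image(n))
E
```

```text
nudge.py
pics
workcell.py
{'clock': 0.0, 'qpos': array([ 1.0265,  0.4267,  0.0738,  1.6067, -0.0341,  1.1108, -0.0671]), 'joint_velocities': array([-0.0006,  0.0008, -0.0003, -0.0008, -0.0022,  0.0018,  0.0015]), 'effort': array([ -0.    , -94.9839,   3.7609, -46.35  ,   0.0191,   0.0101,
         0.    ]), 'tool_pos': array([ 0.2594, -0.6227,  0.2386]), 'tcp_rot': array([ 0.9806,  0.1961, -0.0002, -0.0007]), 'ft_force': array([ 0.7276, -0.8018, -0.097 ]), 'moment': array([-0.0732,  0.0232, -0.0005]), 'grasp_force': 0.0, 'finger_gap': 0.08532754265495572}
scene {'fx': 409.99869554520865, 'fy': 409.99869554520865, 'cx': 322.1967485159815, 'cy': 207.30380333196385, 'pose': array([[-0.6046, -0.5472,  0.5788,  1.0991],
       [ 0.7963, -0.4012,  0.4527,  0.4866],
       [-0.0155,  0.7346,  0.6783,  0.8221],
       [ 0.    ,  0.    ,  0.    ,  1.    ]])}
top {'fx': 484.0762105544634, 'fy': 484.0762105544634, 'cx': 325.47034609683163, 'cy': 208.178021965754, 'pose': array([[-0.0002,  0.9813, -0.1922,  0.256 ],
       [-0.9999,  0.0025,  0.0138,  0.0166],
       [ 0.014 ,  0.1922,  0.9813,  1.3239],
       [ 0.    ,  0.    ,  0.    ,  1.    ]])}
wrist {'fx': 286.984144741443, 'fy': 286.984144741443, 'cx': 322.9684617308826, 'cy': 199.92554636418717, 'pose': array([[ 0.3854,  0.8887,  0.2486,  0.3227],
       [-0.9228,  0.3714,  0.1029, -0.5958],
       [-0.0009, -0.269 ,  0.9631,  0.3726],
       [ 0.    ,  0.    ,  0.    ,  1.    ]])}
```

View pics/scene0.png

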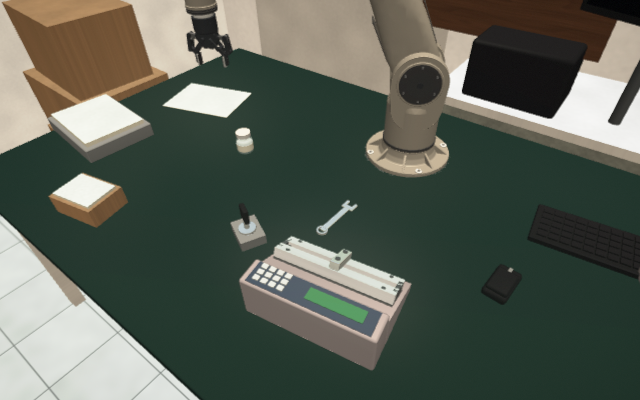

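View pics/top0.png

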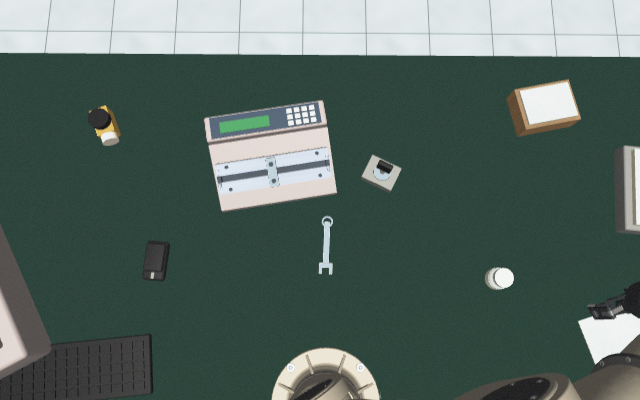

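The scene view shows the post in its block at (243,222) and the stop near the middle of the rail at (342,260). In the top view the park block is at (381,172), the rail at (275,171), the stop at (272,171), the wrench at (326,245), the mouse at (156,260) and the jar at (500,278).

```bash
cat > h.py <<'E'
from workcell import manip, telemetry, get_image, camera_model
import cv2,numpy as np
from scipy.spatial.transform import Rotation as R
np.set_printoptions(precision=4,suppress=True)
def ray(m,u,v):
    d=m["pose"][:3,:3]@np.array([(u-m["cx"])/m["fx"],-(v-m["cy"])/m["fy"],-1]);return m["pose"][:3,3],d/np.linalg.norm(d)
def onz(m,u,v,z):
    o,d=ray(m,u,v);return o+d*(z-o[2])/d[2]
def tri(obs):
    A=0;b=0
    for m,u,v in obs:
        o,d=ray(m,u,v);P=np.eye(3)-np.outer(d,d);A=A+P;b=b+P@o
    x=np.linalg.solve(A,b);return x,[float(np.linalg.norm(np.cross(x-ray(m,u,v)[0],ray(m,u,v)[1]))) for m,u,v in obs]
def proj(m,p):
    q=np.linalg.inv(m["pose"])@np.append(p,1);return np.array([m["cx"]-m["fx"]*q[0]/q[2],m["cy"]+m["fy"]*q[1]/q[2]])
E
python3 - <<'E'
from h import *
t=camera_model("top");s=camera_model("scene")
for n,u,v,z in[("collar",381,173,.036),("park top",381,173,.03),("rail",273,171,.1),("railL",219,180,.1),("railR",328,162,.1),("wr",326,245,0),("jar",500,278,.05),("mouse",156,260,.02)]:print(n,onz(t,u,v,z))
print(tri([(t,272,163),(s,345,252)]),tri([(t,385,164),(s,243,207)]))
for n,c in(("top",(195,130,420,230)),("scene",(220,190,430,320))):
    im=cv2.imread(f"pics/{n}0.png")[c[1]:c[3],c[0]:c[2]]
    cv2.imwrite(f"pics/{n}c.png",cv2.resize(im,None,fx=3.5,fy=3.5,interpolation=cv2.INTER_CUBIC))
E
```

```text
collar [ 0.6075 -0.1545  0.036 ]
park top [ 0.6092 -0.1553  0.03  ]
rail [0.5944 0.1365 0.1   ]
railL [0.5697 0.2761 0.1   ]
railR [ 0.6194 -0.0072  0.1   ]
wr [ 0.4124 -0.0034  0.    ]
jar [ 0.3203 -0.4588  0.05  ]
mouse [0.369  0.4518 0.02  ]
(array([0.6013, 0.1455, 0.1317]), [0.01065207292024551, 0.010652072920245607]) (array([ 0.6112, -0.155 ,  0.1095]), [0.0008718356191997967, 0.0008718356191998229])
```

View pics/topc.png

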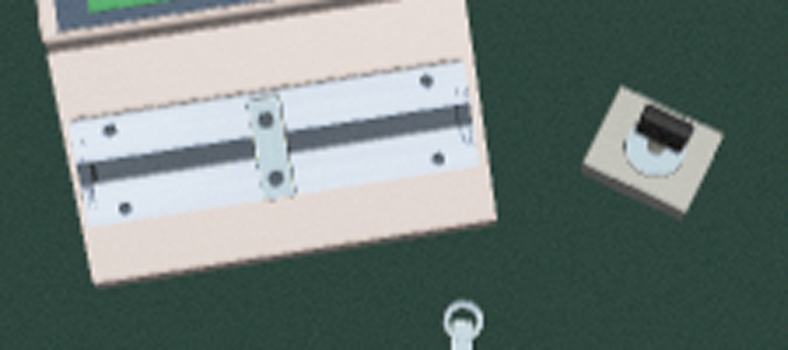

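```bash
cat >> h.py <<'E'
def Rdown(y): # tool y given as world vector, tool z straight down
    y=np.array(y,float);y/=np.linalg.norm(y);z=np.array([0,0,-1.]);return np.c_[np.cross(y,z),y,z]
def delta(p,Rt):
    s=telemetry.state();R0=R.from_quat(s["tcp_rot"]).as_matrix()
    print("shift",R0.T@(np.array(p)-s["tool_pos"]),"rot",R.from_matrix(R0.T@Rt).as_rotvec())
def yaw(a): return [np.cos(np.radians(a)),np.sin(np.radians(a)),0]
E
python3 -c "
from h import *
delta([.60,-.18,.27],Rdown(yaw(-25)))"
```

```text
shift [ 0.4846 -0.2778 -0.031 ] rot [-0.001  -0.0003 -0.7397]
```

Careful with the scale: shifts go in shares of 0.75 m and turns go in shares of pi/2 rad. That gives: 0.485 m / 0.75 = 0.6467, -0.278 m / 0.75 = -0.3707, -0.74 rad / 1.5708 = -0.4711.

```bash
echo '[{"sx":0.324,"sy":-0.1853,"sz":-0.0413,"rz":-0.2355},{"sx":0.6467,"sy":-0.3707,"sz":-0.0413,"rz":-0.4711},{"sx":0.6467,"sy":-0.3707,"sz":-0.0413,"rz":-0.4711},{"sx":0.6467,"sy":-0.3707,"sz":-0.0413,"rz":-0.4711},{"sx":0.6467,"sy":-0.3707,"sz":-0.0413,"rz":-0.4711},{"sx":0.6467,"sy":-0.3707,"sz":-0.0413,"rz":-0.4711},{"sx":0.6467,"sy":-0.3707,"sz":-0.0413,"rz":-0.4711},{"sx":0.6467,"sy":-0.3707,"sz":-0.0413,"rz":-0.4711}]' > mv.in && python3 nudge.py mv.in 0.085
python3 -c "
from h import *
delta([.60,-.18,.27],Rdown(yaw(-25)))"
```

```text
clock: 0.95
tool_pos: [0.5037, -0.3049, 0.2625]
tcp_rot: [0.843, 0.537, -0.0, 0.0]
ft_force: [0.1, -0.3, 0.0]
finger_gap: 0.0851
grasp_force: 0.0
shift [ 0.1539  0.0345 -0.0075] rot [ 0.0001  0.0001 -0.    ]
```

Scaled: 0.154 m / 0.75 = 0.2053, 0.034 m / 0.75 = 0.0453.

```bash
echo '[{"sx":0.2053,"sy":0.0453,"sz":-0.0093},{"sx":0.2053,"sy":0.0453,"sz":-0.0093},{"sx":0.2053,"sy":0.0453,"sz":-0.0093},{"sx":0.2053,"sy":0.0453,"sz":-0.0093},{"sx":0.2053,"sy":0.0453,"sz":-0.0093},{"sx":0.2053,"sy":0.0453,"sz":-0.0093}]' > mv.in && python3 nudge.py mv.in
cat >> h.py <<'E'
import pickle
def shot(name):
    m=camera_model("wrist");im=get_image("wrist");cv2.imwrite(f"pics/{name}.png",im);pickle.dump(m,open(f"pics/{name}.pkl","wb"));return m,im
E
python3 -c "
from h import *
m,im=shot('w1')
for p in([.6,-.155,.03],[.6,.1365,.1],[.6,-.155,.11]):print(proj(m,p))
"
```

```text
clock: 1.55
tool_pos: [0.5982, -0.1824, 0.269]
tcp_rot: [0.844, 0.537, -0.0, -0.0]
ft_force: [0.4, 0.3, -0.4]
finger_gap: 0.0851
grasp_force: 0.0
[315.3134 154.5236]
[ 158.4469 -163.9879]
[313.327  163.7238]
```

View pics/w1.png

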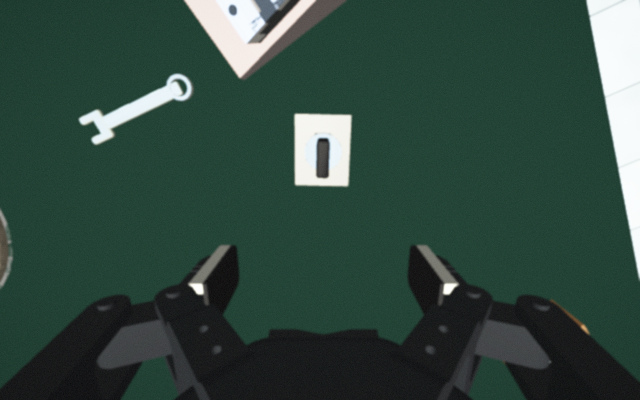

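```bash
cat >> h.py <<'E'
def park(name,box):
    im=cv2.imread(f"pics/{name}.png");m=pickle.load(open(f"pics/{name}.pkl","rb"));x0,y0,x1,y1=box
    g=im[y0:y1,x0:x1].astype(int);mk=(g[...,2]>110).astype(np.uint8)
    c=max(cv2.findContours(mk,0,2)[0],key=cv2.contourArea);r=cv2.minAreaRect(c)
    pd=((g.max(2)<85)&(g[...,1]-g[...,2]<12)&(cv2.drawContours(np.zeros_like(mk),[c],-1,1,-1)>0)).astype(np.uint8)
    k=max(cv2.findContours(pd,0,2)[0],key=cv2.contourArea)
    return m,cv2.boxPoints(r)+[x0,y0],cv2.minAreaRect(k),cv2.boxPoints(cv2.minAreaRect(k))+[x0,y0]
E
python3 - <<'E'
from h import *
m,b,k,kb=park('w1',(280,100,365,200))
print(b,k,kb)
P=np.array([onz(m,u,v,.03) for u,v in b]);print(P,P.mean(0),np.linalg.norm(P-np.roll(P,1,0),axis=1))
K=np.array([onz(m,u,v,.114) for u,v in kb]);print(K,K.mean(0))
delta([.59,.04,.34],Rdown(yaw(9)))
E
```

```text
[[292.2669 185.0553]
 [294.0327 112.6593]
 [351.3157 114.0565]
 [349.5499 186.4524]] ((42.40325164794922, 57.51551055908203), (10.530675888061523, 37.280128479003906), 2.2025980949401855) [[316.4254 175.9394]
 [317.8582 138.6869]
 [328.3811 139.0916]
 [326.9483 176.3442]]
[[ 0.5549 -0.1785  0.03  ]
 [ 0.5982 -0.0971  0.03  ]
 [ 0.6621 -0.1287  0.03  ]
 [ 0.6232 -0.2125  0.03  ]] [ 0.6096 -0.1542  0.03  ] [0.0763 0.0923 0.0713 0.0924]
[[ 0.5979 -0.1671  0.114 ]
 [ 0.6151 -0.134   0.114 ]
 [ 0.6243 -0.1388  0.114 ]
 [ 0.6074 -0.1721  0.114 ]] [ 0.6112 -0.153   0.114 ]
shift [ 0.1984 -0.1018 -0.071 ] rot [-0.0007  0.0006 -0.595 ]
```

Scaled: 0.198 m / 0.75 = 0.264, -0.102 m / 0.75 = -0.136, -0.595 rad / 1.5708 = -0.3788.

```bash
echo '[{"sx":0.264,"sy":-0.136,"sz":-0.0947,"rz":-0.3788},{"sx":0.264,"sy":-0.136,"sz":-0.0947,"rz":-0.3788},{"sx":0.264,"sy":-0.136,"sz":-0.0947,"rz":-0.3788},{"sx":0.264,"sy":-0.136,"sz":-0.0947,"rz":-0.3788},{"sx":0.264,"sy":-0.136,"sz":-0.0947,"rz":-0.3788},{"sx":0.264,"sy":-0.136,"sz":-0.0947,"rz":-0.3788},{"sx":0.264,"sy":-0.136,"sz":-0.0947,"rz":-0.3788}]' > mv.in && python3 nudge.py mv.in
python3 -c "
from h import *
shot('r1')
print(telemetry.state()['qpos'])"
echo '[{"sx":0.1333,"sz":0.0533},{"sx":0.1333,"sz":0.0533},{"sx":0.1333,"sz":0.0533},{"sx":0.1333,"sz":0.0533}]' > mv.in && python3 nudge.py mv.in
python3 -c "
from h import *
shot('r2')
cv2.imwrite('pics/r12.png',np.vstack([cv2.imread('pics/r1.png')[:290],cv2.imread('pics/r2.png')[:290]]))"
```

```text
clock: 2.3
tool_pos: [0.5899, 0.04, 0.3405]
tcp_rot: [0.649, 0.761, -0.0, 0.0]
ft_force: [-0.0, -0.6, 0.7]
finger_gap: 0.0852
grasp_force: 0.0
[ 0.2337  0.2533 -0.4974  1.6473  0.1262  1.2734 -0.1312]
clock: 2.75
tool_pos: [0.5738, 0.1395, 0.2992]
tcp_rot: [0.649, 0.761, -0.001, -0.001]
ft_force: [-0.1, -0.4, -0.1]
finger_gap: 0.0852
grasp_force: 0.0
```

View pics/r12.png

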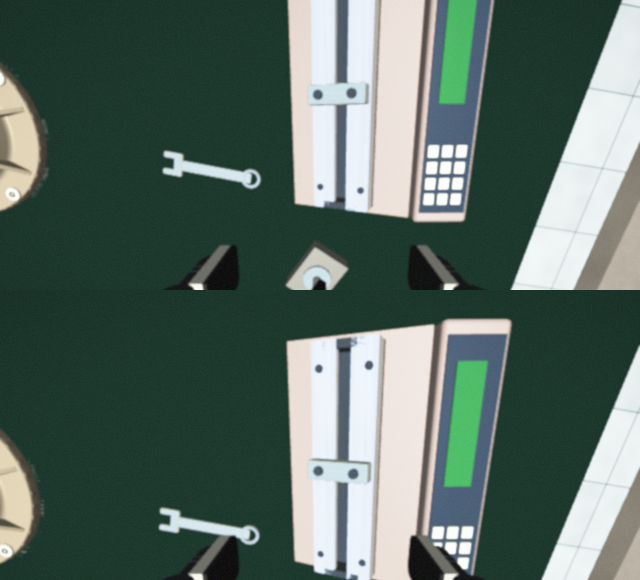

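View r1 shows the slot at u≈342, the stop at (338,94) with its screws at (318,94) and (351,93), and rail screws at (320,187) and (360,190). In r2 (290 subtracted) the stop is at (339,181) and the rail screws are at (320,264), (362,273), (319,79) and (369,75). I'll add a third view with the tool tilted like the bed.

```bash
cat >> h.py <<'E'
def rail(yawdeg,tilt=24):
    a=np.radians(yawdeg);t=np.radians(tilt)
    x=np.array([np.cos(t)*np.cos(a),np.cos(t)*np.sin(a),np.sin(t)]);y=np.array([-np.sin(a),np.cos(a),0]);return np.c_[x,y,np.cross(x,y)]
def Rtool(RR,q=0): # tool y along rail x, z along -normal; q = extra turn about tool z
    return np.c_[RR[:,1],RR[:,0],-RR[:,2]]@R.from_rotvec([0,0,q]).as_matrix()
E
python3 -c "
from h import *
delta([.525,.055,.30],Rtool(rail(9)))"
```

```text
shift [-0.0743 -0.0619 -0.    ] rot [-0.4198  0.0006  0.0003]
```

Scaled: -0.074 m / 0.75 = -0.0987, -0.062 m / 0.75 = -0.0827, -0.42 rad / 1.5708 = -0.2674.

```bash
echo '[{"sx":-0.0987,"sy":-0.0827,"rx":-0.2674},{"sx":-0.0987,"sy":-0.0827,"rx":-0.2674},{"sx":-0.0987,"sy":-0.0827,"rx":-0.2674},{"sx":-0.0987,"sy":-0.0827,"rx":-0.2674}]' > mv.in && python3 nudge.py mv.in
python3 - <<'E'
from h import *
print(telemetry.state()['qpos'])
shot('r3')
A={'r1':[(318,94),(351,93),(320,187),(360,190)],'r2':[(318,181),(353,184),(320,264),(362,273),(319,79),(369,75)]}
for n,l in A.items():
    g=cv2.imread(f'pics/{n}.png',0)
    for u,v in l:
        w=g[v-8:v+9,u-8:u+9];mk=(w<140).astype(np.uint8)
        k,_,st,c=cv2.connectedComponentsWithStats(mk)
        i=1+np.argmin([np.hypot(*(c[j]-8)) for j in range(1,k)]);print(n,u,v,c[i]+[u-8,v-8],st[i,4])
E
```

```text
clock: 3.2
tool_pos: [0.5213, 0.0512, 0.2992]
tcp_rot: [0.637, 0.742, 0.158, 0.139]
ft_force: [0.3, -0.0, -0.9]
finger_gap: 0.0852
grasp_force: 0.0
[ 0.3075 -0.0715 -0.5184  2.1341 -0.0078  0.6464 -0.0605]
r1 318 94 [317.4062  94.2812] 64
r1 351 93 [351.0972  92.8333] 72
r1 320 187 [319.8824 186.4118] 17
r1 360 190 [360. 190.] 21
r2 318 181 [318.     180.4262] 61
r2 353 184 [352.7027 183.3919] 74
r2 320 264 [320.1176 263.5882] 17
r2 362 273 [361.625  272.4583] 24
r2 319 79 [318.5     78.2941] 34
r2 369 75 [368.5556  74.7556] 45
```

View pics/r3.png

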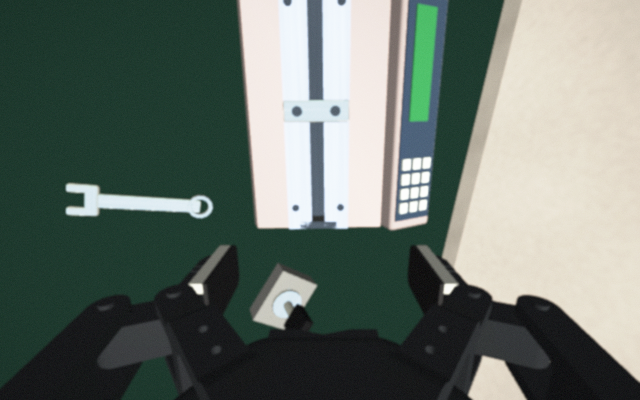

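In r3 the stop screws are at (297,111) and (335,111), the rail screws at (295,208), (341,207), (287,3) and (341,2), and the slot is at u≈316. The camera is square to the bed.

```bash
cat > rail.py <<'E'
from h import *
L={'r1':[(318,94),(351,93),(320,187),(360,190)],'r2':[(318,181),(353,184),(320,264),(362,273),(319,79),(369,75)],'r3':[(297,111),(335,111),(295,208),(341,207),(287,3),(341,2)]}
nm=['sL','sR','nL','nR','fL','fR'];ob={k:[] for k in nm};M={}
for n,l in L.items():
    M[n]=m=pickle.load(open(f'pics/{n}.pkl','rb'));g=cv2.imread(f'pics/{n}.png',0)
    for k,(u,v) in zip(nm,l):
        a=max(v-8,0);w=g[a:v+9,u-8:u+9];cnt,_,st,c=cv2.connectedComponentsWithStats((w<140).astype(np.uint8))
        i=1+np.argmin([np.hypot(*(c[j]-[8,v-a])) for j in range(1,cnt)]);p=c[i]+[u-8,a];ob[k].append((m,*p))
P={k:tri(o) for k,o in ob.items()}
for k in nm:print(k,P[k][0],np.array(P[k][1]))
P={k:v[0] for k,v in P.items()}
print('stop dir',P['sR']-P['sL'],'near',P['nR']-P['nL'],'far',P['fR']-P['fL'],'long',P['fL']-P['nL'],P['fR']-P['nR'])
c=(P['nL']+P['nR']+P['fL']+P['fR'])/4;x=P['nR']-P['nL']+P['fR']-P['fL'];y=P['fL']-P['nL']+P['fR']-P['nR']
n=np.cross(x,y);n/=np.linalg.norm(n);print('centre',c,'n',n,'tilt',np.degrees(np.arccos(n[2])),'yaw',np.degrees(np.arctan2(-y[0],y[1])),'yz',y[2]/np.linalg.norm(y))
s=(P['sL']+P['sR'])/2;print('stop',s,'height',(s-c)@n)
# slot edges per view on face plane
for nme,rows,u0 in(('r1',list(range(10,75,5))+list(range(112,190,5)),342),('r2',list(range(70,160,5))+list(range(205,260,5)),344),('r3',list(range(20,95,5))+list(range(130,205,5)),316)):
    g=cv2.imread(f'pics/{nme}.png',0).astype(float);m=M[nme];pts=[]
    for v in rows:
        mid=u0
        d=np.diff(g[v]);l=mid-14+np.argmin(d[mid-14:mid]);r=mid+np.argmax(d[mid:mid+14])
        for e in(l,r):
            w=abs(d[e-2:e+3]);u=e+.5+(w*np.arange(-2,3)).sum()/w.sum()
            o,q=ray(m,u,v);pts.append(o+q*((c-o)@n)/(q@n))
    pts=np.array(pts);RR=rail(np.degrees(np.arctan2(-y[0],y[1])));q=(pts-c)@RR
    print(nme,'left x %.4f sd %.4f right x %.4f sd %.4f'%(np.median(q[::2,0]),q[::2,0].std(),np.median(q[1::2,0]),q[1::2,0].std()),'slope',np.polyfit(q[::2,1],q[::2,0],1)[0],np.polyfit(q[1::2,1],q[1::2,0],1)[0])
E
python3 rail.py
```

```text
sL [0.5682 0.137  0.094 ] [0.0001 0.0002 0.0001]
sR [0.6078 0.1437 0.1124] [0.0002 0.0001 0.0002]
nL [0.5899 0.016  0.0715] [0.0001 0.0001 0.0001]
nR [0.6438 0.0251 0.0964] [0.0001 0.0001 0.0001]
fL [0.5507 0.2525 0.0705] [0.0004 0.0004]
fR [0.6051 0.2618 0.0935] [0.0006 0.0006]
stop dir [0.0396 0.0067 0.0184] near [0.0538 0.0092 0.0248] far [0.0545 0.0093 0.023 ] long [-0.0393  0.2365 -0.001 ] [-0.0386  0.2367 -0.0029]
centre [0.5974 0.1388 0.083 ] n [-0.3948 -0.0575  0.917 ] tilt 23.511301590083367 yaw 9.347118470774266 yz -0.008027475011616393
stop [0.588  0.1404 0.1032] height 0.02216554848061895
r1 left x -0.0066 sd 0.0005 right x 0.0083 sd 0.0003 slope -0.006152810134920066 -0.003897567367633178
r2 left x -0.0069 sd 0.0004 right x 0.0081 sd 0.0003 slope -0.0035962933023014356 -0.00406601594371667
r3 left x -0.0081 sd 0.0002 right x 0.0084 sd 0.0001 slope -0.0025929423843044416 -0.0010967083068016308
```

```bash
python3 -c "
from h import *
delta([.575,-.24,.22],Rdown(yaw(-26.5)))"
```

```text
shift [-0.2971 -0.0271  0.077 ] rot [ 0.409  -0.1271  0.6065]
```

Scaled: -0.297 m / 0.75 = -0.396, 0.077 m / 0.75 = 0.1027, 0.606 rad / 1.5708 = 0.3858.

```bash
echo '[{"sx":-0.396,"sy":-0.036,"sz":0.1027,"rx":0.2604,"ry":-0.0809,"rz":0.3858},{"sx":-0.396,"sy":-0.036,"sz":0.1027,"rx":0.2604,"ry":-0.0809,"rz":0.3858},{"sx":-0.396,"sy":-0.036,"sz":0.1027,"rx":0.2604,"ry":-0.0809,"rz":0.3858},{"sx":-0.396,"sy":-0.036,"sz":0.1027,"rx":0.2604,"ry":-0.0809,"rz":0.3858},{"sx":-0.396,"sy":-0.036,"sz":0.1027,"rx":0.2604,"ry":-0.0809,"rz":0.3858},{"sx":-0.396,"sy":-0.036,"sz":0.1027,"rx":0.2604,"ry":-0.0809,"rz":0.3858},{"sx":-0.396,"sy":-0.036,"sz":0.1027,"rx":0.2604,"ry":-0.0809,"rz":0.3858},{"sx":-0.396,"sy":-0.036,"sz":0.1027,"rx":0.2604,"ry":-0.0809,"rz":0.3858}]' > mv.in && python3 nudge.py mv.in
python3 - <<'E'
from h import *
m2,im=shot('w2');print(proj(m2,[.61,-.154,.03]),proj(m2,[.611,-.153,.114]))
m1,b1,k1,kb1=park('w1',(280,100,365,200))
u,v=proj(m2,[.61,-.154,.06]).astype(int)
m2,b2,k2,kb2=park('w2',(u-75,max(v-80,0),u+75,v+80));print(b2,k2,kb2)
P=np.array([tri([(m1,*a),(m2,*c)])[0] for a,c in zip(b1,b2)]);print('corners',P,P.mean(0))
for k in range(4):print('pad',tri([(m1,*kb1[k]),(m2,*kb2[k])]))
Q=np.array([onz(m2,*c,.03) for c in b2]);print(Q.mean(0),np.linalg.norm(Q-np.roll(Q,1,0),axis=1))
e=[Q[1]-Q[0],Q[2]-Q[3],Q[2]-Q[1]];print([np.degrees(np.arctan2(q[1],q[0])) for q in e])
E
```

```text
clock: 4.05
tool_pos: [0.5782, -0.2385, 0.2179]
tcp_rot: [0.85, 0.527, -0.001, -0.002]
ft_force: [0.4, 1.1, -0.2]
finger_gap: 0.085
grasp_force: 0.0
[315.3248  99.4651] [312.6829  90.2698]Traceback (most recent call last):
  File "<stdin>", line 5, in <module>
  File "h.py", line 30, in park
    k=max(cv2.findContours(pd,0,2)[0],key=cv2.contourArea)
ValueError: max() iterable argument is empty
```

View pics/w2.png

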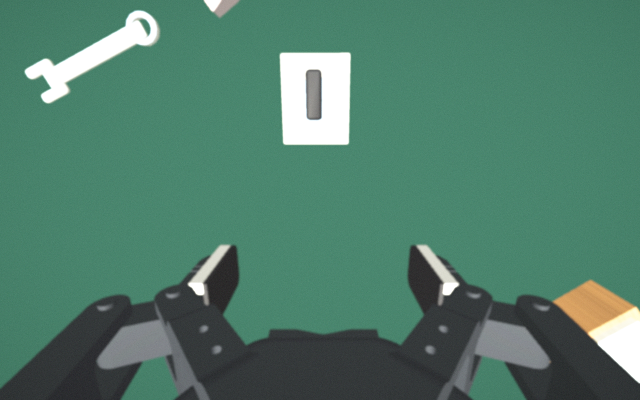

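View w2 is overexposed. It shows the block at (280–350, 52–145) and the paddle top centred at (314,94).

```bash
sed -i 's/def park(name,box):/def park(name,box,t1=110,t2=85):/; s/g\[...,2\]>110/g[...,2]>t1/; s/g.max(2)<85/g.max(2)<t2/' h.py
python3 - <<'E'
from h import *
m1,b1,k1,kb1=park('w1',(280,100,365,200))
m2,b2,k2,kb2=park('w2',(260,35,370,165),190,185);print(b2,k2,kb2)
o=lambda b:b[np.argsort(b[:,1])][[*(np.argsort(b[np.argsort(b[:,1])][:2,0])),*(2+np.argsort(b[np.argsort(b[:,1])][2:,0]))]]
b1,b2,kb1,kb2=map(o,(b1,b2,kb1,kb2))
P=np.array([tri([(m1,*a),(m2,*c)])[0] for a,c in zip(b1,b2)]);print('corners',P,P.mean(0))
print('pad',tri([(m1,*kb1.mean(0)),(m2,*kb2.mean(0))]))
Q=np.array([onz(m2,*c,.03) for c in b2]);print(Q.mean(0))
for e in(Q[0]-Q[2],Q[1]-Q[3],Q[1]-Q[0],Q[3]-Q[2]):print(np.linalg.norm(e),np.degrees(np.arctan2(e[1],e[0])))
print([onz(m2,*c,.108) for c in kb2])
E
```

```text
[[280. 144.]
 [280.  53.]
 [350.  53.]
 [350. 144.]] ((53.5, 59.5), (49.0, 15.0), 90.0) [[306.  70.]
 [321.  70.]
 [321. 119.]
 [306. 119.]]
corners [[ 0.5978 -0.0967  0.0247]
 [ 0.6627 -0.1288  0.0242]
 [ 0.5547 -0.1783  0.0311]
 [ 0.6233 -0.2125  0.0302]] [ 0.6096 -0.1541  0.0276]
pad (array([ 0.6103, -0.1546,  0.0973]), [8.345461154222657e-05, 8.345461154236963e-05])
[ 0.6093 -0.1546  0.03  ]
0.09141515087915243 61.3691280778027
0.09128577856830138 65.12633528380265
0.07133110237955359 -26.37163345839873
0.07732117262635693 -26.30530460600164
[array([ 0.6131, -0.1368,  0.108 ]), array([ 0.6236, -0.142 ,  0.108 ]), array([ 0.5962, -0.1696,  0.108 ]), array([ 0.6072, -0.1751,  0.108 ])]
```

```bash
python3 -c "
from h import *
delta([.610,-.155,.15],Rdown(yaw(-26.6)))"
```

```text
shift [ 0.0868 -0.0074  0.0689] rot [-0.004  -0.0013  0.0064]
```

Scaled: 0.087 m / 0.75 = 0.116, 0.069 m / 0.75 = 0.092, -0.004 rad / 1.5708 = -0.0025.

```bash
echo '[{"sx":0.116,"sy":-0.0093,"sz":0.092,"rx":-0.0025,"rz":0.0038},{"sx":0.116,"sy":-0.0093,"sz":0.092,"rx":-0.0025,"rz":0.0038},{"sx":0.116,"sy":-0.0093,"sz":0.092,"rx":-0.0025,"rz":0.0038},{"sx":0.116,"sy":-0.0093,"sz":0.092,"rx":-0.0025,"rz":0.0038}]' > mv.in && python3 nudge.py mv.in
python3 -c "
from h import *
delta([.610,-.155,.075],Rdown(yaw(-26.6)))"
```

```text
clock: 4.5
tool_pos: [0.6105, -0.1505, 0.1498]
tcp_rot: [0.849, 0.529, 0.001, -0.001]
ft_force: [0.1, 0.0, 1.2]
finger_gap: 0.085
grasp_force: 0.0
shift [-0.0044  0.0016  0.0748] rot [-0.0005 -0.0018  0.0072]
```

Scaled: 0.075 m / 0.75 = 0.1, 0.04 m / 0.75 = 0.0533, 0.007 rad / 1.5708 = 0.0045.

```bash
echo '[{"sx":-0.0027,"sy":0.0013,"sz":0.0533,"rz":0.0045},{"sx":-0.0053,"sy":0.0013,"sz":0.1,"rz":0.0045},{"sx":-0.0053,"sy":0.0013,"sz":0.1,"rz":0.0045}]' > mv.in && python3 nudge.py mv.in
python3 -c "
from h import *
delta([.610,-.155,.075],Rdown(yaw(-26.6)))"
```

```text
clock: 4.8
tool_pos: [0.6072, -0.1588, 0.0727]
tcp_rot: [0.852, 0.523, -0.001, -0.001]
ft_force: [-0.1, -0.5, 1.0]
finger_gap: 0.085
grasp_force: 0.0
shift [ 0.0047  0.0008 -0.0023] rot [-0.0033  0.0007 -0.0056]
```

Scaled: 0.0045 m / 0.75 = 0.006, -0.002 m / 0.75 = -0.0027, -0.006 rad / 1.5708 = -0.0038.

```bash
echo '[{"sx":0.006,"sz":-0.0027,"rx":-0.0013,"rz":-0.0038},{"sx":0.006,"sz":-0.0027,"rx":-0.0013,"rz":-0.0038},{"sx":0.006,"sz":-0.0027,"rx":-0.0013,"rz":-0.0038}]' > mv.in && python3 nudge.py mv.in
echo '[{},{},{},{},{},{}]' > mv.in && python3 nudge.py mv.in 0 60
python3 -c "
from h import *
delta([.610,-.155,.075],Rdown(yaw(-26.6)))"
```

```text
clock: 5.1
tool_pos: [0.6128, -0.1538, 0.0795]
tcp_rot: [0.85, 0.526, 0.003, 0.002]
ft_force: [-0.1, -0.5, -0.4]
finger_gap: 0.0853
grasp_force: 0.0
clock: 5.7
tool_pos: [0.6115, -0.1537, 0.0771]
tcp_rot: [0.85, 0.526, 0.001, 0.001]
ft_force: [-1.2, 1.1, 0.8]
finger_gap: 0.0133
grasp_force: 58.5
shift [-0.0018 -0.0008  0.0021] rot [ 0.003  -0.0013  0.0015]
```

Scaled: -0.16 m / 0.75 = -0.2133, -0.03 m / 0.75 = -0.04.

```bash
python3 -c "
from h import *
for i in range(3): get_image('wrist'); s=telemetry.state();print(s['tool_pos'],s['ft_force'])"
echo '[{"sz":-0.04},{"sz":-0.0933},{"sz":-0.16},{"sz":-0.2133},{"sz":-0.2133}]' > mv.in && python3 nudge.py mv.in
python3 -c "
from h import *
RR=rail(9.5);O=np.array([.5974,.1388,.0835])
shot('g1')
s=telemetry.state();print(s['tool_pos'],s['ft_force'],s['finger_gap'],s['grasp_force'])
delta(O+RR@[0,-.063,.10],Rtool(RR))"
```

```text
[ 0.6115 -0.1537  0.0771] [-0.2141  0.0579  0.8268]
[ 0.6115 -0.1537  0.0771] [-0.9527 -0.2773  0.915 ]
[ 0.6115 -0.1537  0.0771] [-0.787   0.0213  0.8822]
clock: 6.35
tool_pos: [0.6133, -0.154, 0.243]
tcp_rot: [0.85, 0.526, 0.004, 0.004]
ft_force: [0.7, -0.4, -2.8]
finger_gap: 0.0133
grasp_force: 59.3
[ 0.6121 -0.1539  0.2398] [-0.5189  0.3067 -2.324 ] 0.013337136853813674 59.23272371292114
shift [ 0.1803 -0.1402  0.0643] rot [-0.3969  0.1318 -0.6192]
```

```bash
python3 -c "
from h import *
RR=rail(9.5);O=np.array([.5974,.1388,.0835])
delta(O+RR@[0,-.063,.13],Rtool(RR))"
```

```text
shift [ 0.1732 -0.1498  0.0368] rot [-0.3969  0.1318 -0.6192]
```

Scaled: 0.173 m / 0.75 = 0.2307, -0.15 m / 0.75 = -0.2, -0.619 rad / 1.5708 = -0.3941.

```bash
echo '[{"sx":0.2307,"sy":-0.2,"sz":0.0493,"rx":-0.2527,"ry":0.084,"rz":-0.3941},{"sx":0.2307,"sy":-0.2,"sz":0.0493,"rx":-0.2527,"ry":0.084,"rz":-0.3941},{"sx":0.2307,"sy":-0.2,"sz":0.0493,"rx":-0.2527,"ry":0.084,"rz":-0.3941},{"sx":0.2307,"sy":-0.2,"sz":0.0493,"rx":-0.2527,"ry":0.084,"rz":-0.3941},{"sx":0.2307,"sy":-0.2,"sz":0.0493,"rx":-0.2527,"ry":0.084,"rz":-0.3941},{"sx":0.2307,"sy":-0.2,"sz":0.0493,"rx":-0.2527,"ry":0.084,"rz":-0.3941},{"sx":0.2307,"sy":-0.2,"sz":0.0493,"rx":-0.2527,"ry":0.084,"rz":-0.3941},{"sx":0.2307,"sy":-0.2,"sz":0.0493,"rx":-0.2527,"ry":0.084,"rz":-0.3941}]' > mv.in && python3 nudge.py mv.in
python3 -c "
from h import *
RR=rail(9.5);O=np.array([.5974,.1388,.0835])
for i in range(4): get_image('top')
s=telemetry.state();print(s['qpos'],s['ft_force'],RR.T@(s['tool_pos']-O))
delta(O+RR@[0,-.063,.13],Rtool(RR))
shot('g2')"
```

```text
clock: 7.2
tool_pos: [0.5542, 0.0673, 0.1993]
tcp_rot: [0.633, 0.746, 0.157, 0.132]
ft_force: [0.2, -0.0, -2.2]
finger_gap: 0.0138
grasp_force: 59.9
[ 0.2266  0.1331 -0.5136  2.1837  0.2496  0.4398 -0.3103] [ 0.1917  0.2885 -2.1966] [-0.0022 -0.0633  0.1282]
shift [ 0.0003  0.0022 -0.0018] rot [-0.0044 -0.0016 -0.0023]
```

View pics/g2.png

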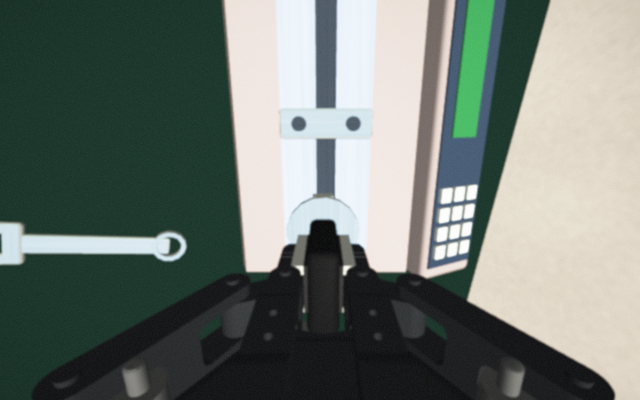

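The post is held over the slot. The stop is at (326,124), the slot is centred at u≈326 above the collar, and the collar spans (288–358, 225).

Run:
```python
from h import *
m=pickle.load(open('pics/g2.pkl','rb'));g=cv2.imread('pics/g2.png',0).astype(float)
RR=rail(9.5);O=np.array([.5974,.1388,.0835]);n=RR[:,2]
s=telemetry.state();T=R.from_quat(s['tcp_rot']).as_matrix();tp=s['tool_pos']
E=[]
for v in list(range(10,100,6))+list(range(145,185,6)):
    d=np.diff(g[v]);l=311+np.argmin(d[311:326]);r=326+np.argmax(d[326:341]);q=[]
    for e in(l,r):
        w=abs(d[e-2:e+3]);u=e+.5+(w*np.arange(-2,3)).sum()/w.sum();o,k=ray(m,u,v);p=o+k*((O-o)@n)/(k@n);q.append(np.r_[(p-O)@RR,T.T@(p-tp)])
    E.append(np.r_[q[0],q[1]])
E=np.array(E);print('rail x L,R',np.median(E[:,0]),np.median(E[:,6]),'tool y L,R',np.median(E[:,4]),np.median(E[:,10]))
mid=(E[:,:6]+E[:,6:])/2;print('slope',np.polyfit(mid[:,1],mid[:,0],1),'tool',np.polyfit(mid[:,3],mid[:,4],1))
# collar edges by brightness gradient
for v in (215,220,225,230):
    d=np.abs(np.diff(cv2.GaussianBlur(cv2.imread('pics/g2.png'),(3,3),0).astype(int)[v],axis=0)).sum(1);print(v,280+np.argmax(d[280:298]),348+np.argmax(d[348:366]))
for z in(.041,.047):print('collar pts',[proj(m,tp+T@[0,y,z]) for y in(-.024,0,.024)])
for k in(297.5,353):
    o,r=ray(m,k,124);p=o+r*((O+.02*n-o)@n)/(r@n);print('stop screw',(p-O)@RR)
```

```text
rail x L,R -0.008660935894902008 0.008293643780995369 tool y L,R -0.006162298167096944 0.010796865472594041
slope [ 0.0009 -0.0002] tool [-0.0011  0.0024]
215 289 355
220 288 357
225 286 358
230 286 358
collar pts [array([285.9429, 229.5542]), array([322.788 , 229.5582]), array([359.6235, 229.5622])]
collar pts [array([287.0447, 226.2561]), array([322.7852, 226.2604]), array([358.5166, 226.2647])]
stop screw [-0.0231  0.0026  0.02  ]
stop screw [0.0222 0.0025 0.02  ]
```

Scaled: 0.056 m / 0.75 = 0.0747, 0.028 m / 0.75 = 0.0373, -0.004 rad / 1.5708 = -0.0025.

```bash
echo '[{"sy":0.0013,"sz":0.0373,"rx":-0.0025,"ry":-0.0006,"rz":-0.0006},{"sy":0.0027,"sz":0.0747,"rx":-0.0025,"ry":-0.0006,"rz":-0.0006},{"sy":0.0027,"sz":0.0747,"rx":-0.0025,"ry":-0.0006,"rz":-0.0006},{"sy":0.0027,"sz":0.0747,"rx":-0.0025,"ry":-0.0006,"rz":-0.0006}]' > mv.in && python3 nudge.py mv.in
cat > q.py <<'E'
from h import *
import sys
RR=rail(9.5);O=np.array([.5974,.1388,.0835])
for i in range(int(sys.argv[2])): get_image('top')
s=telemetry.state();T=R.from_quat(s['tcp_rot']).as_matrix();p=RR.T@(s['tool_pos']-O);q=Rtool(RR,float(sys.argv[1]))
print(s['clock'],'TCP in rail',p,'post z',p[2]-.047,'force rail',RR.T@s['ft_force'],'tilt/turn needed',R.from_matrix(T.T@q).as_rotvec(),'gap',s['finger_gap'],'moment',RR.T@s['moment'])
E
python3 q.py 0 2
```

```text
clock: 7.85
tool_pos: [0.5778, 0.0724, 0.1493]
tcp_rot: [0.632, 0.747, 0.159, 0.133]
ft_force: [-0.3, 0.4, -2.6]
finger_gap: 0.0136
grasp_force: 59.9
7.95 TCP in rail [-0.     -0.0625  0.0734] post z 0.026421819680922415 force rail [-0.975  -0.5264 -1.5505] tilt/turn needed [ 0.0009 -0.0007  0.0001] gap 0.013368668154584262 moment [-0.0198  0.632  -0.0289]
```

Scaled: 0.02 m / 0.75 = 0.0267, 0.016 m / 0.75 = 0.0213.

```bash
echo '[{"sz":0.008},{"sz":0.0147},{"sz":0.0213},{"sz":0.0267},{"sz":0.0267}]' > mv.in && python3 nudge.py mv.in; python3 q.py 0 2
```

```text
clock: 8.45
tool_pos: [0.586, 0.0737, 0.1305]
tcp_rot: [0.632, 0.747, 0.159, 0.134]
ft_force: [-0.2, 0.8, -2.1]
finger_gap: 0.0134
grasp_force: 59.9
8.55 TCP in rail [-0.0007 -0.0623  0.0523] post z 0.005319910339114574 force rail [-0.9096  0.0169 -1.6589] tilt/turn needed [-0.0004 -0.001   0.0004] gap 0.013257819573145596 moment [ 0.0099  0.6396 -0.0494]
```

The foot has gone into the slot without contact. Lowering until the collar meets the bed.

Scaled: 0.005 m / 0.75 = 0.0067, 0.004 m / 0.75 = 0.0053.

```bash
echo '[{"sy":0.0007,"sz":0.0027},{"sy":0.0007,"sz":0.0053},{"sy":0.0007,"sz":0.0067},{"sy":0.0007,"sz":0.0067}]' > mv.in && python3 nudge.py mv.in; python3 q.py 0 1;  echo '[{"sz":0.0013},{"sz":0.0027},{"sz":0.0027}]' > mv.in && python3 nudge.py mv.in; python3 q.py 0 1
```

```text
clock: 8.95
tool_pos: [0.5886, 0.074, 0.1271]
tcp_rot: [0.632, 0.747, 0.159, 0.134]
ft_force: [-5.9, -1.4, 7.3]
finger_gap: 0.0131
grasp_force: 61.5
9.0 TCP in rail [-0.     -0.0625  0.0477] post z 0.0007412438912307306 force rail [-2.9549  0.1452  9.2284] tilt/turn needed [ 0.0002 -0.0005  0.0003] gap 0.013270623321425588 moment [-0.0212  1.1094 -0.0276]
clock: 9.3
tool_pos: [0.5887, 0.074, 0.127]
tcp_rot: [0.632, 0.747, 0.159, 0.135]
ft_force: [-46.0, -5.2, 62.1]
finger_gap: 0.0137
grasp_force: 70.9
9.35 TCP in rail [ 0.     -0.0625  0.0476] post z 0.0005635451872188849 force rail [-16.4349   2.096   73.8937] tilt/turn needed [0.0011 0.0009 0.0009] gap 0.013331985972222007 moment [ 0.3803  4.1219 -0.0441]
```

Scaled: -0.0022 m / 0.75 = -0.0029.

```bash
echo '[{"sz":-0.0029},{"sz":-0.0029},{"sz":-0.0029}]' > mv.in && python3 nudge.py mv.in; python3 q.py 0 2;  echo '[{"sx":0.0053},{"sx":0.0107},{"sx":0.016},{"sx":0.0213},{"sx":0.0267},{"sx":0.0307},{"sx":0.0333},{"sx":0.0333}]' > mv.in && python3 nudge.py mv.in; python3 q.py 0 1
```

```text
clock: 9.65
tool_pos: [0.5886, 0.0739, 0.1271]
tcp_rot: [0.632, 0.747, 0.159, 0.134]
ft_force: [-8.0, -1.1, 11.1]
finger_gap: 0.0139
grasp_force: 62.5
9.75 TCP in rail [ 0.0001 -0.0625  0.0477] post z 0.0007263765067451813 force rail [-2.3921 -0.0386 13.6581] tilt/turn needed [ 0.0002 -0.0007  0.0002] gap 0.013271147139980653 moment [ 0.015   1.0436 -0.0491]
clock: 10.55
tool_pos: [0.5846, 0.0977, 0.1271]
tcp_rot: [0.632, 0.746, 0.158, 0.134]
ft_force: [-6.0, -6.1, 9.3]
finger_gap: 0.0134
grasp_force: 61.8
10.6 TCP in rail [ 0.     -0.0385  0.0477] post z 0.0007317198819771081 force rail [-2.2097 -4.868  12.4466] tilt/turn needed [-0.0001  0.0005 -0.0007] gap 0.013224897235608839 moment [-1.1959  0.8119 -0.0958]
```

Scaled: 0.002 m / 0.75 = 0.0027, 0.001 m / 0.75 = 0.0013.

```bash
echo '[{"sz":-0.0003},{"sx":0.0013,"sz":-0.0003},{"sx":0.0027,"sz":-0.0003},{"sx":0.0027,"sz":-0.0003}]' > mv.in && python3 nudge.py mv.in; python3 q.py 0 1;  echo '[{"sx":0.0007},{"sx":0.0013},{"sx":0.0013}]' > mv.in && python3 nudge.py mv.in; python3 q.py 0 1
```

```text
clock: 11.0
tool_pos: [0.5841, 0.1001, 0.1271]
tcp_rot: [0.632, 0.746, 0.159, 0.134]
ft_force: [-2.3, -5.0, 5.3]
finger_gap: 0.0133
grasp_force: 61.1
11.05 TCP in rail [-0.0001 -0.0359  0.0478] post z 0.0007727746698412002 force rail [-0.5166 -3.3893  6.194 ] tilt/turn needed [-0.0002 -0.0002 -0.0003] gap 0.013304163892139741 moment [-0.9217  0.673  -0.0982]
clock: 11.35
tool_pos: [0.5839, 0.101, 0.1271]
tcp_rot: [0.632, 0.746, 0.159, 0.134]
ft_force: [-3.1, -3.9, 4.7]
finger_gap: 0.0133
grasp_force: 61.1
11.4 TCP in rail [-0.0001 -0.035   0.0478] post z 0.0007643303078499961 force rail [-1.7801 -4.9582  6.5338] tilt/turn needed [-0.0003 -0.0001 -0.0004] gap 0.013476481653330933 moment [-1.0279  0.6843 -0.0675]
```

```bash
for i in 1 2; do echo '[{"sx":0.0008},{"sx":0.0008}]' > mv.in && python3 nudge.py mv.in >/dev/null; python3 q.py 0 1; done
```

```text
11.65 TCP in rail [-0.0001 -0.0344  0.0478] post z 0.0007607660963794283 force rail [-2.1623 -3.8971  4.8566] tilt/turn needed [-0.0004 -0.0001 -0.0003] gap 0.013099553502502782 moment [-1.0792  0.6871 -0.0683]
11.9 TCP in rail [-0.0002 -0.0339  0.0478] post z 0.0007561771062785869 force rail [-1.8307 -4.3628  6.1987] tilt/turn needed [-0.0004 -0.0001 -0.0004] gap 0.013599179425108906 moment [-1.1018  0.6207 -0.0571]
```

Scaled: 0.0005 m / 0.75 = 0.0007.

```bash
echo '[{"sx":0.0007},{"sx":0.0007}]' > mv.in && python3 nudge.py mv.in >/dev/null; python3 q.py 0 1;echo '[{"sx":0.0007},{"sx":0.0007}]' > mv.in && python3 nudge.py mv.in >/dev/null; python3 q.py 0 1
```

```text
12.15 TCP in rail [-0.0002 -0.0334  0.0477] post z 0.0007469538733921102 force rail [-1.9213 -4.2656  6.2841] tilt/turn needed [-0.0004 -0.0001 -0.0005] gap 0.013059687545575486 moment [-1.0341  0.6917 -0.04  ]
12.4 TCP in rail [-0.0002 -0.0329  0.0478] post z 0.0007741814364107744 force rail [-1.8003 -4.8316  6.5232] tilt/turn needed [-0.0004 -0.     -0.0005] gap 0.013229063923846615 moment [-1.0773  0.6732 -0.081 ]
```

Careful with the scale: shifts go in shares of 0.75 m and turns go in shares of pi/2 rad. That gives: 0.0005 m / 0.75 = 0.0007.

```bash
echo '[{"sx":0.0007},{"sx":0.0007}]' > mv.in && python3 nudge.py mv.in >/dev/null; python3 q.py 0 0;echo '[{"sx":0.0007},{"sx":0.0007}]' > mv.in && python3 nudge.py mv.in >/dev/null; python3 q.py 0 0; python3 -c "
from h import *
m,im=shot('c1')
cv2.imwrite('pics/c1c.png',cv2.resize(im[90:260,240:420],None,fx=3.3,fy=3.3,interpolation=cv2.INTER_CUBIC))"
```

```text
12.6 TCP in rail [-0.0002 -0.0324  0.0478] post z 0.0007541976102540954 force rail [-2.4237 -5.4143  4.8467] tilt/turn needed [-0.0004 -0.0001 -0.0005] gap 0.013223360904394724 moment [-1.0223  0.7037 -0.0632]
12.8 TCP in rail [-0.0001 -0.0319  0.0478] post z 0.0007563046354772188 force rail [-1.6292 -4.2336  5.964 ] tilt/turn needed [-0.0004 -0.     -0.0005] gap 0.013332637737826428 moment [-1.1426  0.7021 -0.0252]
```

View pics/c1c.png

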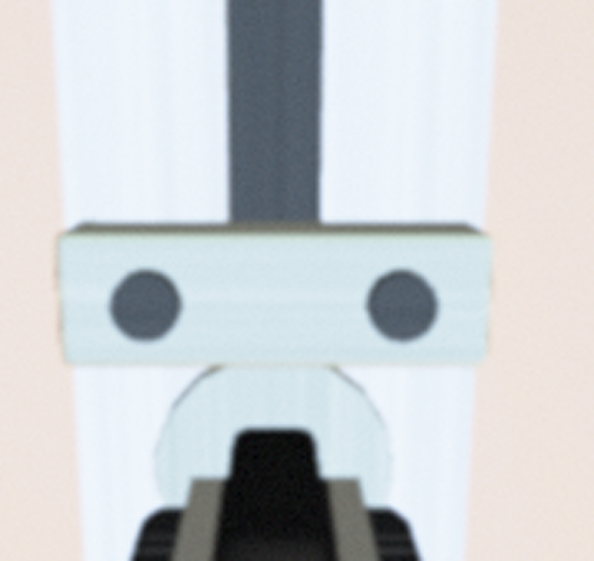

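The collar's top edge is just meeting or slightly hidden by the stop's near face. The stop screws are at crop (145,305) and (402,305).

```bash
cat > st.py <<'E'
from h import *
import sys
def stopy(name,u0,v0):
    m=pickle.load(open(f'pics/{name}.pkl','rb'));g=cv2.imread(f'pics/{name}.png',0);RR=rail(9.5);O=np.array([.5974,.1388,.0835]);n=RR[:,2];r=[]
    for u in u0:
        w=g[v0-16:v0+17,u-14:u+15];k,_,st,c=cv2.connectedComponentsWithStats((w<140).astype(np.uint8));i=1+np.argmin([np.hypot(*(c[j]-[14,16])) for j in range(1,k)])
        o,d=ray(m,*(c[i]+[u-14,v0-16]));r.append((o+d*((O+.02*n-o)@n)/(d@n)-O)@RR)
    return np.array(r)
E
python3 -c "
from st import *
print(stopy('g2',(298,353),124));print(stopy('c1',(284,362),182))"
```

```text
[[-0.0224  0.0031  0.02  ]
 [ 0.022   0.0031  0.02  ]]
[[-0.0227  0.0027  0.02  ]
 [ 0.022   0.0026  0.02  ]]
```

Scaled: 0.0004 m / 0.75 = 0.0005.

```bash
echo '[{"sx":0.0005},{"sx":0.0005}]' > mv.in && python3 nudge.py mv.in >/dev/null; python3 q.py 0 0;echo '[{"sx":0.0005},{"sx":0.0005}]' > mv.in && python3 nudge.py mv.in >/dev/null; python3 q.py 0 0
```

```text
13.05 TCP in rail [-0.0002 -0.0315  0.0478] post z 0.0007723718387185538 force rail [-1.8521 -5.7684  5.7187] tilt/turn needed [-0.0004 -0.     -0.0005] gap 0.013721763194060453 moment [-1.109   0.7249 -0.0862]
13.25 TCP in rail [-0.0002 -0.0311  0.0478] post z 0.0007552695783133723 force rail [-1.7715 -5.0103  6.2081] tilt/turn needed [-0.0004 -0.     -0.0005] gap 0.013171013520211047 moment [-1.1003  0.6817 -0.0565]
```

Scaled: 0.0004 m / 0.75 = 0.0005.

```bash
echo '[{"sx":0.0005},{"sx":0.0005}]' > mv.in && python3 nudge.py mv.in >/dev/null; python3 q.py 0 0
```

```text
13.45 TCP in rail [-0.0002 -0.0307  0.0478] post z 0.0007516783959197262 force rail [-1.8795 -4.4427  5.6491] tilt/turn needed [-0.0004 -0.     -0.0005] gap 0.012976851991332522 moment [-1.1064  0.7237 -0.134 ]
```

Scaled: 0.0004 m / 0.75 = 0.0005.

```bash
for i in 1 ; do echo '[{"sx":0.0005},{"sx":0.0005}]' > mv.in && python3 nudge.py mv.in >/dev/null; python3 q.py 0 0; done; echo '[{"sx":0.0005},{"sx":0.0005}]' > mv.in && python3 nudge.py mv.in >/dev/null; python3 q.py 0 0;python3 -c "
from st import *
shot('c2');print(stopy('c2',(284,362),186))"
```

```text
13.65 TCP in rail [-0.0002 -0.0305  0.0478] post z 0.0007514243633137754 force rail [-1.4807 -4.8625  6.3684] tilt/turn needed [-0.0005  0.0002 -0.0006] gap 0.013035045244276478 moment [-1.2933  0.7028 -0.0413]
13.85 TCP in rail [-0.0002 -0.0304  0.0478] post z 0.00076032207798548 force rail [-1.7272 -7.6722  5.865 ] tilt/turn needed [-0.0006  0.0006 -0.0009] gap 0.012877509633508255 moment [-1.6798  0.6036 -0.0325]
[[-0.0227  0.0026  0.02  ]
 [ 0.022   0.0025  0.02  ]]
```

Scaled: 0.0003 m / 0.75 = 0.0004.

```bash
echo '[{"sx":0.0004},{"sx":0.0004},{"sx":0.0004}]' > mv.in && python3 nudge.py mv.in >/dev/null; python3 q.py 0 1
```

```text
14.25 TCP in rail [-0.0002 -0.0303  0.0478] post z 0.0007901364875332884 force rail [-0.7036 -8.3573  6.5443] tilt/turn needed [-0.0006  0.0009 -0.001 ] gap 0.013222765022363425 moment [-1.8791  0.6066 -0.0255]
```

Scaled: -0.002 m / 0.75 = -0.0027, -0.0016 m / 0.75 = -0.0021.

```bash
echo '[{"sx":-0.0013,"sz":-0.0011},{"sx":-0.0027,"sz":-0.0021},{"sx":-0.0027,"sz":-0.0021}]' > mv.in && python3 nudge.py mv.in >/dev/null; python3 q.py 0 1
echo '[{"sy":-0.0005,"rz":-0.0891},{"sx":-0.0001,"sy":-0.0011,"rz":-0.1783},{"sx":-0.0004,"sy":-0.0016,"rz":-0.2674},{"sx":-0.0007,"sy":-0.0021,"rz":-0.3565},{"sx":-0.0009,"sy":-0.0025,"rz":-0.4456},{"sx":-0.0013,"sy":-0.0029,"rz":-0.5348},{"sx":-0.0017,"sy":-0.0032,"rz":-0.6239},{"sx":-0.0017,"sy":-0.0032,"rz":-0.6239}]' > mv.in && python3 nudge.py mv.in; python3 q.py -1.571 1
```

```text
14.6 TCP in rail [-0.0002 -0.0308  0.0494] post z 0.002365444858146 force rail [-0.5524 -0.7472 -1.5118] tilt/turn needed [-0.0002 -0.0012  0.0003] gap 0.01353072235352603 moment [-0.2126  0.6976 -0.0085]
clock: 15.4
tool_pos: [0.5806, 0.1034, 0.1276]
tcp_rot: [0.205, 0.956, 0.077, 0.193]
ft_force: [-0.9, 0.4, -2.4]
finger_gap: 0.0135
grasp_force: 60.0
15.45 TCP in rail [-0.0025 -0.0322  0.0494] post z 0.002396455371187968 force rail [-1.3556  0.6593 -1.9153] tilt/turn needed [ 0.0012 -0.0005 -0.5939] gap 0.013113613097469107 moment [-0.0306  0.6824  0.0008]
```

Scaled: -0.0017 m / 0.75 = -0.0023, -0.0005 m / 0.75 = -0.0007, -0.592 rad / 1.5708 = -0.3769.

```bash
echo '[{"sy":-0.0005,"rz":-0.0891},{"sx":-0.0001,"sy":-0.0011,"rz":-0.1783},{"sx":-0.0004,"sy":-0.0016,"rz":-0.2674},{"sx":-0.0007,"sy":-0.0023,"rz":-0.3769},{"sx":-0.0007,"sy":-0.0023,"rz":-0.3769},{"sx":-0.0007,"sy":-0.0023,"rz":-0.3769}]' > mv.in && python3 nudge.py mv.in; python3 q.py -1.571 3; python3 -c "from h import *;shot('t1')"
```

```text
clock: 16.05
tool_pos: [0.5804, 0.1015, 0.1274]
tcp_rot: [-0.079, 0.975, 0.018, 0.207]
ft_force: [-0.1, 0.6, -2.3]
finger_gap: 0.0135
grasp_force: 60.0
16.2 TCP in rail [-0.003  -0.0339  0.0495] post z 0.002483031161584895 force rail [-0.9693 -0.9837 -1.0836] tilt/turn needed [ 0.0009  0.     -0.0027] gap 0.01354459976642804 moment [-0.0682  0.6625 -0.0454]
```

View pics/t1.png

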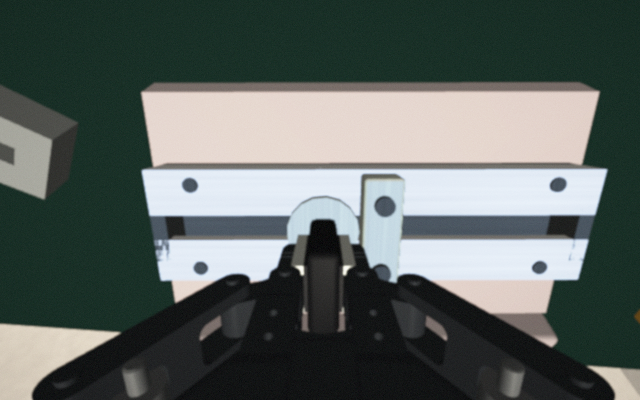

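The post is turned crossways, with the collar next to the stop (collar edge u≈360, stop edge u≈362) and no contact forces. Next is the tug.

Scaled: -0.0025 m / 0.75 = -0.0033, -0.002 m / 0.75 = -0.0027.

```bash
echo '[{"sz":-0.0013},{"sz":-0.0027},{"sz":-0.0033},{"sz":-0.0033}]' > mv.in && python3 nudge.py mv.in; python3 q.py -1.571 1
```

```text
clock: 16.65
tool_pos: [0.5795, 0.1014, 0.1296]
tcp_rot: [-0.082, 0.975, 0.018, 0.207]
ft_force: [6.3, 1.5, -12.3]
finger_gap: 0.0133
grasp_force: 60.4
16.7 TCP in rail [-0.003  -0.0339  0.0518] post z 0.004796083069539117 force rail [  1.7388   0.8615 -12.2973] tilt/turn needed [ 0.0013 -0.0001  0.0005] gap 0.01294661906047135 moment [ 0.1737  0.1344 -0.0119]
```

Ten newtons on the lips at 4 mm of lift. One slightly firmer tug, then I'll let it down.

Scaled: -0.0005 m / 0.75 = -0.0007.

```bash
echo '[{"sz":-0.0007},{"sz":-0.0007},{"sz":-0.0007},{"sz":-0.0007}]' > mv.in && python3 nudge.py mv.in; python3 q.py -1.571 1
echo '[{"sz":0.0013},{"sz":0.0027},{"sz":0.004},{"sz":0.0053},{"sz":0.006},{"sz":0.006}]' > mv.in && python3 nudge.py mv.in; python3 q.py -1.571 1
```

```text
clock: 17.1
tool_pos: [0.5794, 0.1014, 0.1296]
tcp_rot: [-0.081, 0.975, 0.018, 0.207]
ft_force: [16.6, 3.3, -25.2]
finger_gap: 0.0134
grasp_force: 60.6
17.15 TCP in rail [-0.0031 -0.034   0.0519] post z 0.004863067668759442 force rail [  3.8501   1.2875 -30.1337] tilt/turn needed [ 0.0019 -0.0005  0.0002] gap 0.013322203828906904 moment [ 0.336  -0.6126  0.0038]
clock: 17.75
tool_pos: [0.581, 0.1017, 0.1261]
tcp_rot: [-0.082, 0.975, 0.017, 0.207]
ft_force: [-0.0, 0.7, -1.7]
finger_gap: 0.0132
grasp_force: 64.9
17.8 TCP in rail [-0.003  -0.0339  0.048 ] post z 0.000992323217161896 force rail [-0.862  -0.0704 -1.9261] tilt/turn needed [ 0.0009 -0.      0.0013] gap 0.013442542718922715 moment [-0.0094  0.7032  0.0137]
```

Scaled: 0.0005 m / 0.75 = 0.0007.

```bash
echo '[{"sz":0.0007},{"sz":0.0007},{"sz":0.0007}]' > mv.in && python3 nudge.py mv.in; python3 q.py -1.571 1
echo '[{},{},{},{}]' > mv.in && python3 nudge.py mv.in 0.04; python3 q.py -1.571 1
```

```text
clock: 18.1
tool_pos: [0.5812, 0.1017, 0.1259]
tcp_rot: [-0.082, 0.975, 0.017, 0.207]
ft_force: [-4.8, -1.7, 5.2]
finger_gap: 0.0133
grasp_force: 66.2
18.15 TCP in rail [-0.0029 -0.034   0.0477] post z 0.0007257655144052438 force rail [-2.0024 -1.1495  7.2965] tilt/turn needed [0.0006 0.0003 0.0013] gap 0.01339271243029185 moment [-0.0048  1.1265  0.0221]
clock: 18.55
tool_pos: [0.5813, 0.1017, 0.1257]
tcp_rot: [-0.082, 0.975, 0.018, 0.207]
ft_force: [0.1, -0.4, 0.0]
finger_gap: 0.0399
grasp_force: 0.0
18.6 TCP in rail [-0.0029 -0.0339  0.0475] post z 0.00047651204312236517 force rail [-0.9027  0.4437  0.5749] tilt/turn needed [0.0009 0.0001 0.0012] gap 0.0397634978900257 moment [ 0.0019  0.4613 -0.0118]
```

Retreat straight back along the post's axis and look.

Scaled: -0.15 m / 0.75 = -0.2, -0.14 m / 0.75 = -0.1867.

```bash
echo '[{"sz":-0.0133},{"sz":-0.04},{"sz":-0.08},{"sz":-0.1333},{"sz":-0.1867},{"sz":-0.2},{"sz":-0.2},{"sz":-0.2}]' > mv.in && python3 nudge.py mv.in; python3 -c "
from h import *
m,im=shot('e1');RR=rail(9.5);O=np.array([.5974,.1388,.0835])
for p in([0,-.0335,.006],[0,-.0335,.078],[0,.0026,.02]):print(proj(m,O+RR@p))
cv2.imwrite('pics/e1c.png',cv2.resize(im[100:280,230:430],None,fx=3,fy=3,interpolation=cv2.INTER_CUBIC))"
```

```text
clock: 19.4
tool_pos: [0.5212, 0.0909, 0.2625]
tcp_rot: [-0.081, 0.975, 0.017, 0.207]
ft_force: [-0.2, 0.2, 0.1]
finger_gap: 0.0401
grasp_force: 0.0
[323.2579 183.3494]
[323.3328 200.2788]
[355.754  186.1174]
```

View pics/e1c.png

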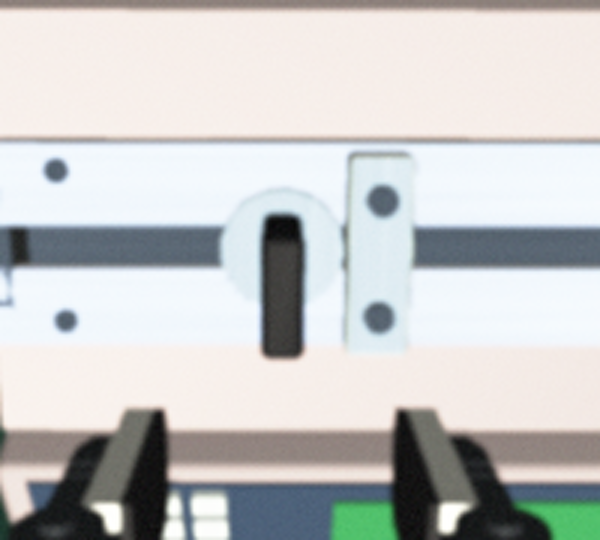

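The post stands free with its foot across the slot. The collar centre is at about (324,183), against a predicted (323,183), the paddle is square to the bed, and the collar is about 1 mm from the stop, which has not moved.

```bash
python3 -c "
from workcell import manip, telemetry, get_image, camera_model
print(manip.sign_off())"
```

```text
the job is handed in; nothing more can be done
None
```

The guide post is locked crossways in the slot, tug-tested at about 30 N, and standing free with its collar down about 1 mm from the unmoved stop; the job was handed in at about 19.5 s, and no verdict was returned.

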